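# Uncover the warm bread roll and lift it with the tongs

## Task

A warm bread roll is waiting on the plate under an upturned bowl. Lift the bowl off by its foot and set it down, still upside down, on the chopping board; then pick up the kitchen tongs, close both jaws on the roll gently enough not to crush it, and lift it about 15 cm above the worktop, where you finish still holding it up in the tongs. Keep the gripper itself off the roll, leave the plate where it is and do not disturb the other things on the worktop.

Things in the scene. Friction and masses are not known exactly. Their poses are not given: they have to be found in the camera images.
- plate: Round white side plate, 196 mm across, 14 mm high at the rim, loose on the worktop, 0.45 kg. Flat inner floor out to 72 mm from the centre, 5 mm above the worktop. Origin: centre of its underside, z up. It lies left, middle or right in the work area; the tongs and the board take the other two places.
- bowl: White ceramic bowl standing upside down on the plate over the roll, 0.24 kg. Origin: centre of the rim circle it stands on; z up through the foot. Rim 124 mm across, 68 mm high in all. Its foot, uppermost, is a ring 58 mm across and 12 mm high, 56 to 68 mm above the origin: grip it there from above. Below it the wall widens: 88 mm across at 46 mm, 112 mm at 28 mm above the origin.
- roll: Round bread roll, 54 mm across at its widest (13 to 21 mm up), 40 mm high, about 45 g, standing on the plate's floor, hidden under the bowl at the start, up to 17 mm off the plate's centre. Origin: centre of its flat underside. It counts as crushed if either jaw presses it with more than 40 N.
- board: Wooden chopping board, 280 mm (along its x) by 200 mm (along its y), 18 mm thick, does not move. Origin: centre of its underside. Empty at the start.
- tongs: Sprung steel kitchen tongs, 0.13 kg, lying flat and open on the worktop. Origin: underside, on the centre line, midway along the two dark rubber sleeves, also about the centre of mass; x from hinge to jaws, z up. Hinge barrel (17 mm across, a pull ring behind it) 120 mm behind the origin, jaw ends 128 mm ahead. Arms 22 mm high, jaws and hinge 30 mm, all centred 15 mm above the underside.
- sleeves (a point): Point between the two rubber sleeves, on the centre line, 15 mm above the tongs' underside, straight above their origin: grip here from above, across both arms. Open, the arms are 63 mm over the sleeves' outer faces here and splay about 4 degrees each. Sleeves reach 40 mm either way along x and from 2 to 28 mm above the underside.
- jaws (a point): Point midway between the two jaws, 104 mm ahead of the tongs' origin, 15 mm above their underside: the middle of the roll belongs within 12 mm of here. Open, the jaws stand 98 mm apart inside. Narrowing the sleeves by 1 mm narrows the jaws by 1.9 mm; at 40 mm over the sleeves the jaws are parallel and 55 mm apart; they stop nearly shut at 20 mm over the sleeves.
- tongs_left: The tongs' arm on the +y side, jaw included. Origin on the hinge pin, 15 mm above the tongs' underside. Both arms swing evenly. A preloaded spring pushes each sleeve out with 6.7 N when open, 7.9 N at 40 mm, so the sleeves squeezed in by about 10 mm carry the tongs with the jaws open; let go, they open. Of a squeeze beyond the spring's, 0.54 arrives at the roll.
- tongs_right: The tongs' arm on the -y side, jaw included; the mirror of the left one. Origin on the hinge pin, 15 mm above the tongs' underside.
- pepper_mill: Wooden pepper mill, 52 mm across, 128 mm high, beyond the work area. Origin: centre of its underside. Leave alone.
- salt_shaker: Glass and steel salt shaker, 43 mm across, 73 mm high, beyond the work area. Origin: centre of its underside. Leave alone.
- egg_cup: White egg cup, 48 mm across, 54 mm high, on the robot's side of the work area, to the left of the middle. Origin: centre of its underside. Leave alone.
- coffee_scoop: Steel coffee scoop with a round handle, 140 mm long, lying on the robot's side of the work area, to the right of the middle, handle towards the robot. Leave alone.
- jam_jar: Jam jar, 68 mm across, 95 mm high, to the far left. Origin: centre of its underside. Leave alone.
- mug: Mug, 82 mm across, 95 mm high, to the far right. Origin: centre of its underside. Leave alone.
- oil_bottle: Green oil bottle, 62 mm across, 200 mm high, to the far left. Origin: centre of its underside. Leave alone.
- canister: Steel canister, 98 mm across, 136 mm high, to the far right. Origin: centre of its underside. Leave alone.
Not all that is in view belongs to the job. Leave any pink or red look-alike of the bowl alone.

How it is judged (in metres and radians):
On the way, in this order (a step that is already met when the one before it is completed fails the run):
1. the bowl stands upside down on the chopping board and has been let go (x of bowl in the frame of board between -0.11 and 0.11 m and y of bowl in the frame of board between -0.07 and 0.07 m and z of bowl in the frame of board between 0.012 and 0.024 m and angle between bowl's own z axis and vertical below 0.1 rad and linear speed of bowl below 0.02 m/s and contact force between the fingers and bowl below 0.1 N), for 0.2 s.
2. both jaws of the tongs are closed on the roll, the gripper holding the tongs (contact force between each of tongs_left, tongs_right and roll above 0.5 N and contact force between the fingers and tongs above 1 N), for 0.2 s.
At the end, for the whole second after the job is handed in: The roll is held still between both jaws of the tongs, its underside over 10 cm above the worktop, touched by neither gripper, plate nor bowl, the gripper holding the tongs; the bowl stands level, upside down, on the chopping board; the plate is within 5 cm of where it was (all of step 2 and height (world z) of roll above 0.1 m and linear speed of roll below 0.05 m/s and contact force between each of the arm, plate, bowl and roll below 0.05 N and x of bowl in the frame of board between -0.11 and 0.11 m and y of bowl in the frame of board between -0.07 and 0.07 m and z of bowl in the frame of board between 0.012 and 0.024 m and angle between each of bowl, plate's own z axis and vertical below 0.1 rad and distance of plate from where it was at the start of the episode below 0.05 m); the arm keeps its last pose, push and grip.
It fails at once if the gripper or the arm touches the roll (contact force between any of the arm, the fingers and roll above 0.5 N).
It fails at once if the roll is crushed: a jaw presses it with more than 40 N (contact force between any of tongs_left, tongs_right and roll above 40 N).
It fails at once if the bowl is dropped or knocked (free and faster than 0.7 m/s) (linear speed of bowl above 0.7 m/s and contact force between the fingers and bowl below 0.1 N).
It fails at once if another thing on the worktop is shifted by more than 3 cm (distance of any of pepper_mill, salt_shaker, egg_cup, coffee_scoop, jam_jar, mug, oil_bottle, canister from where it was at the start of the episode above 0.03 m).
It also fails if it takes over 51 s, if anything falls off the work surface, if the arm or the gripper's body presses on something with over 40 N, if the wrist force passes 120 N, or if a joint passes its speed limit or range.

## Robot

A 6-joint arm with a two-finger parallel gripper is mounted at the origin on the work surface. World frame = base frame: x ahead of the robot, y to its left, z up, the work surface at z = 0. Lengths are in mm, angles in degrees, forces in N, time in s.
With the tool pointing down it reaches from about 350 to 850 mm from the base axis. Payload 8.1 kg.
Tool frame: the origin (TCP) lies between the finger pads; the fingertips stand 22 mm ahead of it and the grasp point (between the pads) lies 3 mm ahead of it (r.nose_length is the z of the fingertips in the tool frame, in mm); z points along the fingers, x is the direction in which the jaws open and shut, and the axes are right-handed (so a half turn about z gives the same grasp; the last joint's range is limited). The gripper opens to 85 mm and grips with 20 to 120 N. Pads are 22 mm wide; open, the fingers measure 114 mm over their backs; the gripper's body (76 mm by 85 mm) begins 54 mm behind the grasp point. The pads swing forward as they close: fully open they stand 13 mm farther back than shut.
Start: joints at [63.174, 7.471, 85.268, -0, 87.261, -4.893], TCP at [224.091, 556.587, 253.292] pointing down, gripper open.
Joint ranges: [-169.43, 169.43], [-51.17, 129.36], [1.28, 143.12], [-76.62, 256.62], [0, 156.53], [-152.29, 152.29]. Speed limits (degrees/s): [136.94, 136.94, 159.86, 180, 180, 180].

## Interface

Orientations are given as [roll, pitch, yaw] about the fixed x, y, z axes, in that order (R = Rz(yaw) Ry(pitch) Rx(roll)).
In Python, from bench import r gives the robot as it stands.
- The arm moves only by the shell command python3 -m jog 'ROWS' [FORCE]. ROWS is JSON, a list of rows, each a list of 5 numbers: the shift along the tool's x, y, z in m, then the turn about the tool's z in degrees, then the opening in per cent of the stroke, from 0 (shut) to 100 (fully open). A call has 1 to 8 rows; each row is the pose to reach, as a shift and turn from the pose measured when the call began, along the tool's axes at that moment; what a row does not reach only later rows make up. A row lasts 1/10 s, in which the tool goes at most 50 mm and 8.59 degrees, less where a joint would pass 70% of its speed; a pose out of reach is approached as far as the arm can. A call with a gripper value outside its range is refused whole. The fingers move at their own pace and stop on an object; FORCE is the grip in N (left out, the last holds). Time passes only in rows, so rows that repeat a pose let the fingers close. It gives the time, the measured TCP pose, the force and the opening at its end, in the units of the state.
- r.sense(): the state, without advancing time (a new reading comes with each control period).
- r.snapshot(name): name is "scene" or "top" or "wrist"; returns a dict with "image" (420x560x3 uint8, red, green, blue), "K" (3x3 intrinsics, pixels), "distortion" ([k1, k2, p1, p2, k3] as OpenCV has them; the pictures are not rectified), "T" (4x4, takes a point from camera to world coordinates); the wrist camera has in their place "tool_from_camera" (4x4, takes a point from camera to tool coordinates, whose origin is the TCP and whose axes are the tool frame's). Camera axes: x right, y down, z forward; pixel columns grow to the right and rows downward; lengths in mm; the calibration is good to about 2 mm. A picture is of the moment at which its call begins: read the wrist's pose just before it. There is no depth.
- r.hand_in(): hands the job in, once; it reports no verdict.
Trained networks look in a picture, given as the dict that the camera call returned (one of the last four; its "shot" number tells which), for a name from the list of things; names that differ only in an ending like _2 or _b are one class to them, and where a whole thing is asked for, a point or a joint stands for the part that bears it (a point fixed in the world has none). Each returns a list of dicts, best first, with "conf" (0 to 1); they miss things now and then, are a little off and sometimes report something else, mostly with a low value. They report only what shows in the picture. A call takes as long as a camera call. They do not tell look-alikes from the thing itself.
- r.search_frame(picture, label): "bbox" ([left, top, right, bottom] in pixels, round what is visible of it).
- r.pinpoint(picture, label): "uv" ([column, row] in pixels: a listed point, or the origin of a listed thing).
The state is a dict: "time": time; "joint_pos": joint angles; "qd": joint speeds; "joint_efforts": joint torques, N m; "tool_pos": TCP position; "tcp_rot": TCP orientation; "ft_force": force on the tool from outside, world axes, zero at the start; "wrist_torque": the same for the moment, N m; "finger_gap": finger opening in mm.
Only numpy, scipy, OpenCV 4.12 (cv2) and the standard library are available. Lean on these libraries where they do the work, as an engineer would, in place of code of your own. Each camera call takes 0.05 s, during which the arm holds its last target. There are 200 camera calls.

## Working session

There is one attempt and no reset: what is moved stays moved. The work goes in short steps, Python scripts to look and compute and a shell command to move; the robot and the scene stay as the last step left them, time stands still between calls to the robot, and variables do not carry over. Pictures are saved under pics/ and viewed, about 8 in all and at most 12, crops included, and the job is handed in when it is done.

```bash
ls; mkdir -p pics; cat > h.py <<'E'
import numpy as np, cv2
from scipy.spatial.transform import Rotation as Rn
from bench import r
def ray(p,uv,T=None):
    q=cv2.undistortPoints(np.array([[uv]],float),np.array(p["K"]),np.array(p["distortion"]))[0,0]
    T=np.array(p["T"] if T is None else T); return T[:3,3],T[:3,:3]@np.array([q[0],q[1],1])
def at(p,uv,z,T=None):
    o,d=ray(p,uv,T); return o+d*(z-o[2])/d[2]
def proj(p,X,T=None):
    T=np.linalg.inv(np.array(p["T"] if T is None else T))
    return cv2.projectPoints(np.array(X,float).reshape(-1,3),cv2.Rodrigues(T[:3,:3])[0],T[:3,3],np.array(p["K"]),np.array(p["distortion"]))[0].reshape(-1,2)
def tcp():
    s=r.sense();T=np.eye(4);T[:3,:3]=Rn.from_euler('xyz',s["tcp_rot"],degrees=True).as_matrix();T[:3,3]=s["tool_pos"];return T
def wrist():
    T=tcp();p=r.snapshot("wrist");return p,T@np.array(p["tool_from_camera"])
def save(p,n,crop=None,k=1):
    im=np.array(p["image"])[:,:,::-1]
    if crop: a,b,c,d=crop; im=im[b:d,a:c]
    cv2.imwrite("pics/"+n,cv2.resize(im,None,fx=k,fy=k,interpolation=cv2.INTER_CUBIC))
def rel(target,yaw=None):
    T=tcp();d=T[:3,:3].T@(np.array(target)-T[:3,3]);x=T[:3,0]
    print("shift m",np.round(d/1000,4),"tool-x dir deg",np.degrees(np.arctan2(x[1],x[0])).round(2))
    if yaw is not None:
        # turn about tool z (down): world yaw decreases with positive turn
        a=np.degrees(np.arctan2(x[1],x[0]))-yaw; a=(a+90)%180-90; print("turn",round(a,2))
E
python3 - <<'E'
from h import *
s=r.sense();print(s)
for c in("top","scene"):
    p=r.snapshot(c);save(p,c+"0.png");print(c,np.round(np.array(p["T"])[:3,3]))
    for l in("plate","bowl","board","tongs","sleeves","jaws","egg_cup","coffee_scoop"):
        z={"bowl":5,"sleeves":15,"jaws":15}.get(l,0)
        for d in r.pinpoint(p,l)[:3]: print(c,l,round(d["conf"],2),np.round(d["uv"]),np.round(at(p,d["uv"],z),1))
E
```

```text
pics
{'time': 0.0, 'joint_pos': array([ 6.31736740e+01,  7.51698074e+00,  8.53289079e+01,  1.44904059e-03,
        8.72623282e+01, -4.89343533e+00]), 'qd': array([ 0.06252805, -0.03112076, -0.00606292,  0.07162628, -0.00598734,
       -0.02270293]), 'joint_efforts': array([-1.82166226e-03, -5.69415450e+01, -5.00544298e+01, -4.16120429e-04,
        1.52724527e-02,  2.69598637e-07]), 'tool_pos': array([223.85535309, 556.12511465, 252.22843967]), 'tcp_rot': array([-1.79989327e+02,  1.07698983e-01,  6.80670487e+01]), 'ft_force': array([0.34721353, 0.36464133, 0.0563961 ]), 'wrist_torque': array([-0.0009397 , -0.03356501, -0.0240779 ]), 'finger_gap': 85.66154518725641}
top [ 439.    6. 1272.]
top bowl 0.93 [270. 202.] [577.6  25.6   5. ]
top bowl 0.92 [270. 131.] [817.8  31.3   5. ]
top bowl 0.88 [372. 142.] [ 791.8 -311.     5. ]
top board 0.83 [186. 199.] [580.5 303.1   0. ]
top tongs 0.62 [365. 218.] [ 534.  -289.1    0. ]
top jaws 0.95 [380. 188.] [ 636.  -333.2   15. ]
top egg_cup 0.73 [227. 258.] [390.3 160.9   0. ]
top egg_cup 0.72 [124. 196.] [586.9 511.    0. ]
top egg_cup 0.27 [367. 217.] [ 538.5 -295.7    0. ]
scene [1489.  267. 1252.]
scene plate 0.35 [377. 264.] [576.9 305.    0. ]
scene bowl 0.89 [276. 240.] [578.5   7.7   5. ]
scene bowl 0.82 [146. 276.] [ 799.5 -303.5    5. ]
scene bowl 0.81 [386. 190.] [294.  286.3   5. ]
scene board 0.7 [198. 281.] [ 771. -162.    0.]
scene tongs 0.83 [187. 210.] [ 539.4 -288.2    0. ]
scene tongs 0.61 [157. 228.] [ 629.2 -346.9    0. ]
scene tongs 0.59 [194. 283.] [ 779.5 -171.4    0. ]
scene sleeves 0.96 [181. 203.] [ 531.8 -308.3   15. ]
scene jaws 0.58 [157. 227.] [ 638.9 -339.8   15. ]
scene egg_cup 0.64 [340. 206.] [393.2 157.4   0. ]
scene coffee_scoop 0.75 [244. 175.] [ 351.3 -165.     0. ]
```

View pics/top0.png

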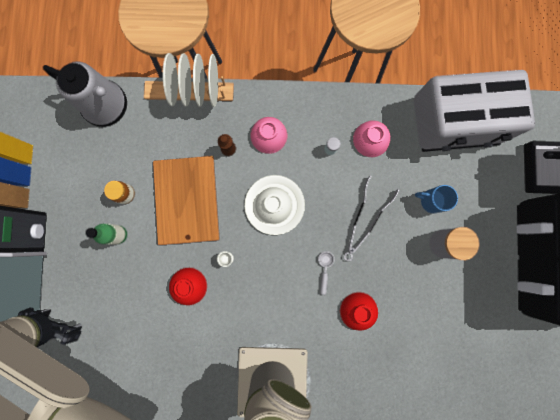

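View pics/scene0.png

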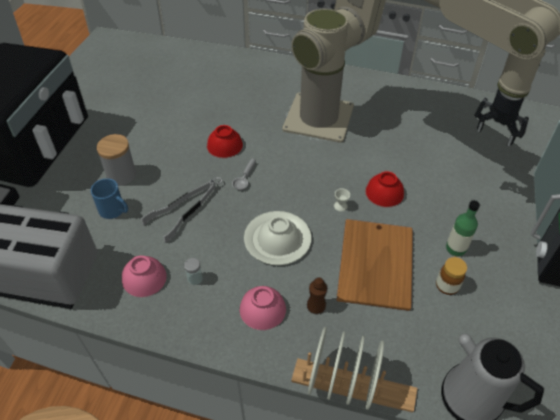

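The white bowl on the plate (top 272,204; scene 276,240) is the one described. The pink bowls (top 268,134 and 371,138) and red bowls (188,286 and 359,311) are look-alikes and stay put. The board is at top (186,200). The tongs have their hinge at (347,257) and jaws at (368,180) and (397,192). Next I'll go above the bowl and confirm with the wrist camera.

```bash
python3 - <<'E'
from h import *
rel([570,18,280])
p=r.snapshot("wrist");print(np.round(p["tool_from_camera"],2),np.array(p["K"]))
p=r.snapshot("top");im=np.array(p["image"]);hsv=cv2.cvtColor(im,cv2.COLOR_RGB2HSV)
# board corners from colour
m=((hsv[:,:,0]<18)&(hsv[:,:,1]>100)).astype(np.uint8);m[:, :140]=0;m[:,230:]=0;m[:145]=0;m[260:]=0
c=max(cv2.findContours(cv2.morphologyEx(m,cv2.MORPH_CLOSE,np.ones((5,5))),0,2)[0],key=cv2.contourArea)
W=np.array([at(p,q[0],18)[:2] for q in c],np.float32);print("board",cv2.minAreaRect(W))
E
```

```text
shift m [-0.3704  0.522  -0.0267] tool-x dir deg 68.07
[[   1.      0.      0.      0.88]
 [  -0.      0.96    0.28  -73.8 ]
 [  -0.     -0.28    0.96 -119.1 ]
 [   0.      0.      0.      1.  ]] [[326.71773495   0.         275.76575814]
 [  0.         326.71773495 209.33073787]
 [  0.           0.           1.        ]]
board ((577.505615234375, 302.3363952636719), (279.4034423828125, 200.27333068847656), 6.279856204986572)
```

```bash
python3 -m jog '[[-0.03,0.04,-0.03,0,100],[-0.06,0.08,-0.03,0,100],[-0.09,0.12,-0.03,0,100],[-0.12,0.16,-0.03,0,100],[-0.15,0.2,-0.03,0,100],[-0.18,0.24,-0.03,0,100],[-0.21,0.28,-0.03,0,100],[-0.24,0.32,-0.03,0,100]]'; python3 - <<'E'
from h import *
rel([570,18,280])
E
```

```text
time: 1.8
tool_pos: [428.2, 218.8, 283.7]
tcp_rot: [180.0, -0.0, 68.1]
ft_force: [1.1, 1.1, -0.4]
finger_gap: 85.3
shift m [-0.1334  0.2065  0.0037] tool-x dir deg 68.08
```

```bash
python3 -m jog '[[-0.025,0.04,0,0,100],[-0.05,0.08,0,0,100],[-0.075,0.12,0,0,100],[-0.1,0.16,0,0,100],[-0.12,0.19,0,0,100],[-0.13,0.2,0,0,100],[-0.13,0.2,0,0,100]]'; python3 - <<'E'
from h import *
rel([570,18,280])
p,T=wrist();save(p,"w1.png")
for l,z in(("bowl",5),("plate",0)):
    for d in r.pinpoint(p,l)[:2]: print(l,round(d["conf"],2),np.round(d["uv"]),np.round(at(p,d["uv"],z,T),1))
    for d in r.search_frame(p,l)[:2]: print(l,d)
E
```

```text
time: 2.5
tool_pos: [565.6, 21.9, 283.3]
tcp_rot: [180.0, -0.0, 67.9]
ft_force: [-0.3, 0.0, -0.2]
finger_gap: 85.3
shift m [-0.0019  0.0056  0.0033] tool-x dir deg 67.92
bowl 0.95 [269. 177.] [565.6  14.7   5. ]
bowl 0.62 [346. 325.] [805.2  34.4   5. ]
bowl {'bbox': [92.9, 383.9, 115.8, 420.0], 'conf': 0.79}
bowl {'bbox': [305.9, 285.8, 388.1, 371.8], 'conf': 0.76}
plate {'bbox': [188.3, 98.4, 348.9, 259.2], 'conf': 0.77}
```

```bash
python3 - <<'E'
from h import *
im=cv2.imread("pics/w1.png");cv2.imwrite("pics/w1c.png",cv2.resize(im[80:280,160:380],None,fx=3,fy=3,interpolation=cv2.INTER_CUBIC))
E
```

```text
(no output)
```

View pics/w1c.png

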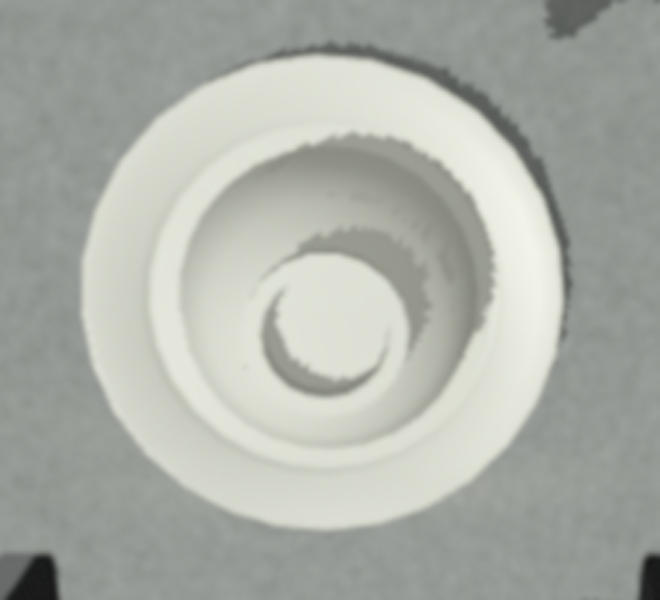

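Enlarged crop: white bowl upside down on the white plate, foot ring centred near image pixel (271,189), plate rim near (268,177). I'll check by overlaying the model circles.

```bash
python3 - <<'E'
from h import *
p,T=wrist()
P=at(p,(267.7,177),14,T);F=at(p,(271,189),73,T);print("plate",P,"foot",F)
b=[d for d in r.pinpoint(p,"bowl") if d["conf"]>.8];print([at(p,d["uv"],5,T) for d in b])
t=r.snapshot("top")
for d in r.pinpoint(t,"bowl")[:3]:print(at(t,d["uv"],5))
im=np.array(p["image"])[:,:,::-1].copy();a=np.linspace(0,6.283,100)
k=4;im=cv2.resize(im[80:280,160:380],None,fx=3.6,fy=3)if 0 else cv2.resize(im[90:270,180:360],None,fx=k,fy=k-.7)if 0 else cv2.resize(im[90:240,180:360],None,fx=k,fy=k)
for c,rad,z,col in((P,98,14,(0,0,255)),(F,29,73,(0,255,0)),(F,62,5,(255,0,0))):
    uv=proj(p,np.c_[c[0]+rad*np.cos(a),c[1]+rad*np.sin(a),z+0*a],T)
    cv2.polylines(im,[np.int32((uv-[180,90])*k)],True,col,1)
cv2.imwrite("pics/ov.png",im)
E
```

```text
plate [562.77317732  16.8279457   14.        ] foot [565.64365736  20.7524326   73.        ]
[array([563.33447832,  16.25177702,   5.        ])]
[297.03974029 293.82737025   5.        ]
[575.72556992  23.28818228   5.        ]
[ 240.33514718 -269.0415946     5.        ]
```

View pics/ov.png

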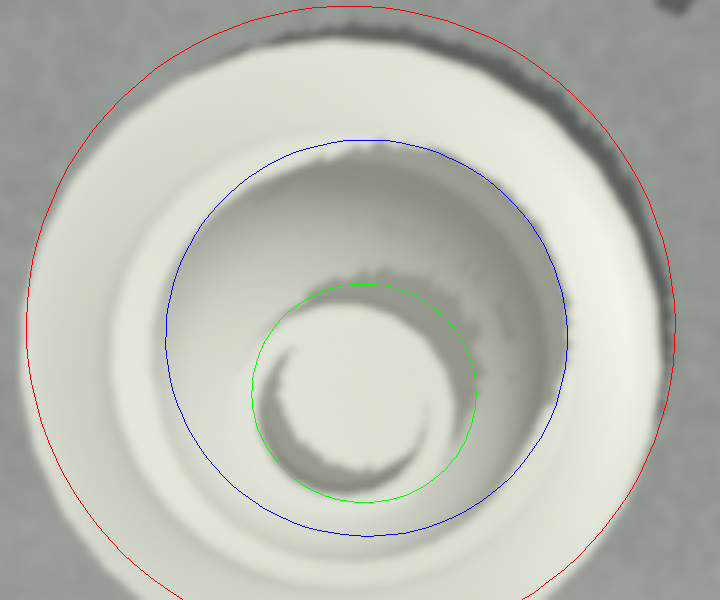

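The overlay shows the arm had settled after the first shot, so I'll re-measure everything from one settled image.

```bash
python3 - <<'E'
from h import *
from scipy.optimize import minimize
p,T=wrist();print(T[:3,3],tcp()[:3,3])
g=cv2.GaussianBlur(cv2.cvtColor(np.array(p["image"]),cv2.COLOR_RGB2GRAY),(0,0),1.0).astype(np.float32)
a=np.linspace(0,6.283,180)
def samp(c,rad,z):
    uv=proj(p,np.c_[c[0]+rad*np.cos(a),c[1]+rad*np.sin(a),z+0*a],T).astype(np.float32)
    return cv2.remap(g,uv[:,:1],uv[:,1:],1)
def fit(c0,rad,z,w=12):
    best=max(((np.mean(np.abs(samp((x,y),rad-1.5,z)-samp((x,y),rad+1.5,z))),x,y) for x in np.arange(c0[0]-w,c0[0]+w,.7) for y in np.arange(c0[1]-w,c0[1]+w,.7)));return np.array(best)
fp=fit((568,16),98,14);ff=fit((568,20),29,73);fr=fit((568,18),62,5);fi=fit((568,20),24,73);print("plate",fp,"foot",ff,"rim",fr,"inner",fi)
im=cv2.resize(np.array(p["image"])[90:270,180:360,::-1],None,fx=3.3,fy=3.3)
for c,rad,z,col in((fp,98,14,(0,0,255)),(ff,29,73,(0,255,0)),(fr,62,5,(255,0,0))):
    uv=proj(p,np.c_[c[1]+rad*np.cos(a),c[2]+rad*np.sin(a),z+0*a],T)
    cv2.polylines(im,[np.int32((uv-[180,90])*3.3)],True,col,1)
cv2.imwrite("pics/ov2.png",im)
rel([568,20,85])
E
```

```text
[496.66666298  52.61825498 402.93926611] [565.05461294  24.19543036 283.88772559]
plate [ 47.71212006 569.3          9.6       ] foot [ 22.31830597 567.9         13.6       ] rim [ 20.38801003 565.8         21.4       ] inner [ 32.90497589 565.1         16.4       ]
shift m [-0.003   0.0041  0.1989] tool-x dir deg 68.13
```

View pics/ov2.png

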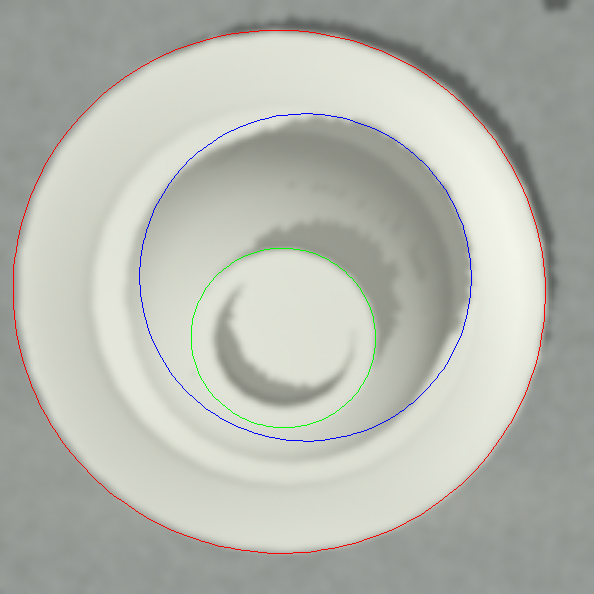

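Plate (569,10) and foot (568,13.5) fit well and agree with the roll's allowed offset. Descending.

```bash
python3 - <<'E'
from h import *
print(r.nose_length);rel([568,13.5,110])
for i in range(1):print(r.sense()["tool_pos"])
E
```

```text
22.0
shift m [-0.009   0.0065  0.1739] tool-x dir deg 68.13
[565.05461294  24.19543036 283.88772559]
```

```bash
python3 -m jog '[[-0.009,0.007,0.04,0,100],[-0.009,0.007,0.08,0,100],[-0.009,0.007,0.12,0,100],[-0.009,0.007,0.15,0,100],[-0.009,0.007,0.17,0,100],[-0.009,0.007,0.174,0,100],[-0.009,0.007,0.174,0,100]]' 25; python3 - <<'E'
from h import *
p,T=wrist();save(p,"w2.png");print(tcp()[:3,3]);print(proj(p,[[568,13.5,73]],T))
rel([568,13.5,86])
E
```

```text
time: 3.7
tool_pos: [568.0, 13.5, 109.6]
tcp_rot: [-180.0, -0.0, 68.1]
ft_force: [0.4, -0.3, 0.7]
finger_gap: 85.2
[568.93447909  13.37112633 110.87925704]
[[273.69774828 260.06348382]]
shift m [-0.0003 -0.001   0.0249] tool-x dir deg 68.14
```

View pics/w2.png

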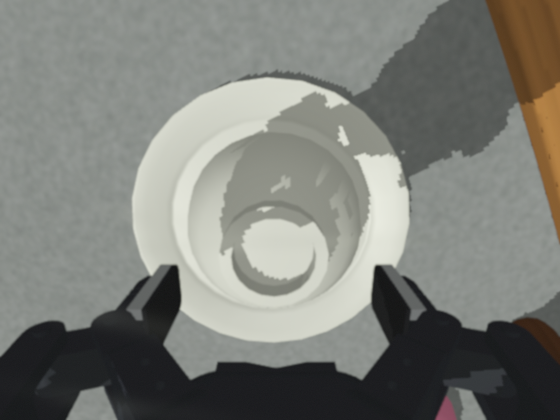

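Foot centred between the fingers (about 276,255). Going down and closing.

```bash
python3 -m jog '[[0,0,0.015,0,100],[0,0,0.025,0,100],[0,0,0.026,0,100],[0,0,0.026,0,70],[0,0,0.026,0,60],[0,0,0.026,0,55],[0,0,0.026,0,50],[0,0,0.026,0,50]]' 25
python3 -m jog '[[0,0,0,0,50],[0,0,0,0,50],[0,0,0,0,50]]' 25
```

```text
time: 4.55
tool_pos: [569.4, 13.3, 85.6]
tcp_rot: [179.8, -0.1, 68.1]
ft_force: [-1.5, -1.0, 5.8]
finger_gap: 56.5
time: 4.85
tool_pos: [569.4, 13.3, 85.6]
tcp_rot: [179.8, -0.1, 68.1]
ft_force: [-0.8, -0.5, 3.3]
finger_gap: 56.2
```

```bash
python3 -m jog '[[0,0,0,0,40],[0,0,-0.01,0,40],[0,0,-0.03,0,40],[0,0,-0.06,0,40],[0,0,-0.09,0,40],[0,0,-0.12,0,40],[0,0,-0.12,0,40]]' 40
python3 - <<'E'
from h import *
p,T=wrist();save(p,"w3.png");rel([577,300,200])
for d in r.pinpoint(p,"roll")[:2]: print(d,at(p,d["uv"],5,T))
print(r.search_frame(p,"roll")[:1])
E
```

```text
time: 5.55
tool_pos: [571.8, 13.2, 211.4]
tcp_rot: [179.4, -0.2, 68.2]
ft_force: [1.0, -0.7, -1.0]
finger_gap: 55.4
shift m [ 0.2685 -0.1009  0.0085] tool-x dir deg 68.15
[]
```

View pics/w3.png

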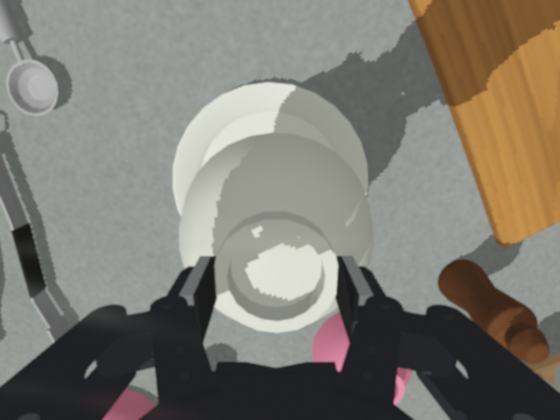

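The bowl is held (foot at about (275,270)) and clear of the plate. Carrying it to the board.

```bash
python3 -m jog '[[0.02,-0.007,0,0,40],[0.06,-0.022,0,0,40],[0.1,-0.037,0,0,40],[0.14,-0.053,0,0,40],[0.18,-0.068,0,0,40],[0.22,-0.083,0,0,40],[0.255,-0.096,0,0,40],[0.269,-0.101,0,0,40]]' 40
python3 -m jog '[[0,0,0,0,40],[0,0,0.03,0,40],[0,0,0.06,0,40],[0,0,0.075,0,40],[0,0,0.085,0,40],[0,0,0.09,0,40],[0,0,0.09,0,40]]' 40
python3 - <<'E'
from h import *
p,T=wrist();save(p,"w4.png");rel([577,302,99])
E
```

```text
time: 6.5
tool_pos: [573.0, 303.7, 201.7]
tcp_rot: [-179.9, 0.1, 68.3]
ft_force: [-0.1, -0.8, -1.8]
finger_gap: 56.0
time: 7.2
tool_pos: [573.0, 303.3, 111.8]
tcp_rot: [-179.9, 0.1, 68.3]
ft_force: [0.1, 0.7, -2.5]
finger_gap: 55.7
shift m [-0.0002  0.004   0.0137] tool-x dir deg 68.29
```

```bash
python3 -m jog '[[0,0,0.004,0,40],[0,0,0.008,0,40],[0,0,0.0115,0,40],[0,0,0.0115,0,40]]' 40
python3 -m jog '[[0,0,0.001,0,40],[0,0,0.002,0,40],[0,0,0.002,0,40]]' 25
```

```text
time: 7.65
tool_pos: [573.0, 303.5, 100.5]
tcp_rot: [-179.9, 0.1, 68.3]
ft_force: [-0.4, -0.3, -1.9]
finger_gap: 55.5
time: 7.95
tool_pos: [573.0, 303.6, 98.9]
tcp_rot: [-179.9, 0.0, 68.3]
ft_force: [-1.4, -1.0, 1.0]
finger_gap: 55.8
```

Contact. Releasing; the tips swing back as they open, so I open in place and then rise.

```bash
python3 -m jog '[[0,0,0,0,72],[0,0,0,0,85],[0,0,0,0,100],[0,0,0,0,100],[0,0,-0.03,0,100],[0,0,-0.08,0,100],[0,0,-0.13,0,100],[0,0,-0.18,0,100]]'
python3 - <<'E'
from h import *
p,T=wrist()
for d in r.pinpoint(p,"bowl")[:1]: print(d,at(p,d["uv"],18,T))
t=r.snapshot("top");s=r.snapshot("scene")
for l,z in(("roll",5),("plate",0),("tongs",0),("sleeves",15),("jaws",15),("bowl",18)):
    for c,q in(("top",t),("scene",s)):
        for d in r.pinpoint(q,l)[:2]:print(l,c,round(d["conf"],2),np.round(d["uv"]),np.round(at(q,d["uv"],z),1))
save(t,"top1.png",(150,110,430,300),2.8)
rel([500,-270,300])
E
```

```text
time: 8.75
tool_pos: [573.0, 303.5, 280.7]
tcp_rot: [-179.9, 0.0, 68.3]
ft_force: [-0.2, 1.4, -0.4]
finger_gap: 85.4
{'uv': [275.7, 174.0], 'conf': 0.68} [569.15582506 305.96071106  18.        ]
roll top 0.46 [275. 209.] [557.    9.3   5. ]
roll scene 0.84 [278. 236.] [564.5   8.8   5. ]
plate top 0.87 [275. 207.] [563.8   7.8   0. ]
plate scene 0.96 [278. 239.] [570.2  10.7   0. ]
plate scene 0.16 [182. 211.] [ 546.6 -300.1    0. ]
tongs top 0.71 [365. 219.] [ 532.  -289.4    0. ]
tongs scene 0.94 [185. 207.] [ 532.4 -297.3    0. ]
sleeves top 0.65 [367. 218.] [ 535.1 -293.1   15. ]
sleeves scene 0.69 [208. 184.] [ 431.5 -258.5   15. ]
sleeves scene 0.58 [185. 207.] [ 542.8 -289.7   15. ]
jaws top 0.63 [384. 189.] [ 631.7 -346.1   15. ]
jaws top 0.53 [366. 218.] [ 534.6 -290.2   15. ]
jaws scene 0.69 [158. 229.] [ 643.7 -335.1   15. ]
bowl top 0.97 [183. 201.] [573.  309.1  18. ]
bowl top 0.95 [268. 132.] [811.3  38.9  18. ]
bowl scene 0.82 [376. 263.] [587.2 300.9  18. ]
bowl scene 0.79 [384. 191.] [311.  281.1  18. ]
shift m [-0.5601  0.1439 -0.0211] tool-x dir deg 68.3
```

View pics/top1.png

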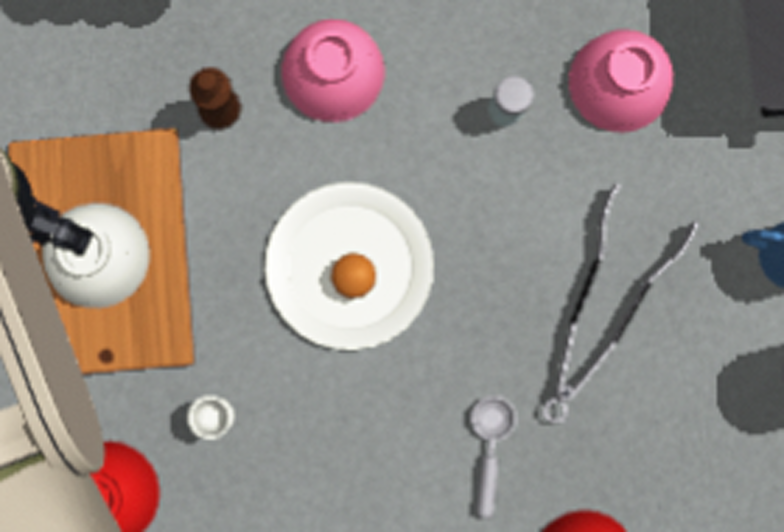

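The bowl stands on the board (crop 100,250). The orange-brown roll is on the plate (354,276). The tongs run from the hinge (553,410) to the jaws (615,190) and (695,228). I'll go to the tongs and measure the roll on the way over.

```bash
python3 -m jog '[[-0.03,0.01,-0.01,0,100],[-0.07,0.02,-0.01,0,100],[-0.11,0.03,-0.01,0,100],[-0.15,0.04,-0.01,0,100],[-0.19,0.055,-0.01,0,100],[-0.23,0.07,-0.01,0,100],[-0.26,0.08,-0.01,0,100],[-0.26,0.08,-0.01,0,100]]'
python3 - <<'E'
from h import *
p,T=wrist();save(p,"w5.png")
im=np.array(p["image"]);h=cv2.cvtColor(im,cv2.COLOR_RGB2HSV)
print(tcp()[:3,3])
for l,z in(("roll",5),("plate",0)):
    for d in r.pinpoint(p,l)[:1]+r.search_frame(p,l)[:1]: print(l,d,at(p,d["uv"],z,T) if "uv" in d else (at(p,((d["bbox"][0]+d["bbox"][2])/2,(d["bbox"][1]+d["bbox"][3])/2),22 if l=="roll" else 14,T)))
rel([535,-290,290])
E
```

```text
time: 10.35
tool_pos: [551.4, 28.7, 289.1]
tcp_rot: [-180.0, 0.1, 68.1]
ft_force: [-0.2, 0.7, -0.8]
finger_gap: 85.4
[551.52372981  30.65814711 289.0787958 ]
roll {'uv': [262.8, 183.8], 'conf': 0.96} [556.8359801   9.6679502   5.       ]
roll {'bbox': [239.3, 162.5, 279.5, 209.1], 'conf': 0.88} [554.49013026   6.92106258  22.        ]
plate {'uv': [265.7, 193.2], 'conf': 0.9} [570.51160693   7.82390937   0.        ]
plate {'bbox': [189.5, 113.4, 347.0, 268.0], 'conf': 0.95} [565.75966176  13.66028972  14.        ]
shift m [-0.3068  0.1038 -0.0012] tool-x dir deg 68.37
```

```bash
python3 -m jog '[[-0.03,0.01,0,0,100],[-0.07,0.024,0,0,100],[-0.11,0.037,0,0,100],[-0.15,0.05,0,0,100],[-0.19,0.064,0,0,100],[-0.23,0.078,0,0,100],[-0.27,0.09,0,0,100],[-0.307,0.104,0,0,100]]'
python3 -m jog '[[0,0,0,0,100],[0,0,0,0,100]]'
python3 - <<'E'
from h import *
p,T=wrist();save(p,"w6.png",None,1.4)
print(tcp()[:3,3])
for l,z in(("tongs",0),("sleeves",15),("jaws",15),("tongs_left",15),("tongs_right",15)):
    for d in r.pinpoint(p,l)[:2]: print(l,d,at(p,d["uv"],z,T))
E
```

```text
time: 11.4
tool_pos: [535.4, -290.8, 288.8]
tcp_rot: [-179.9, 0.0, 68.5]
ft_force: [1.4, 0.2, 0.3]
finger_gap: 85.5
time: 11.6
tool_pos: [535.8, -290.6, 288.3]
tcp_rot: [-179.9, -0.0, 68.5]
ft_force: [-0.3, -0.1, -0.1]
finger_gap: 85.4
[ 535.9222316  -289.74433442  288.47995041]
jaws {'uv': [510.2, 108.9], 'conf': 0.52} [561.56870533  -0.92169989  15.        ]
tongs_left {'uv': [278.1, 71.6], 'conf': 0.92} [ 426.14681622 -243.30857032   15.        ]
tongs_right {'uv': [280.4, 70.0], 'conf': 0.92} [ 425.51197317 -240.28836884   15.        ]
```

View pics/w6.png

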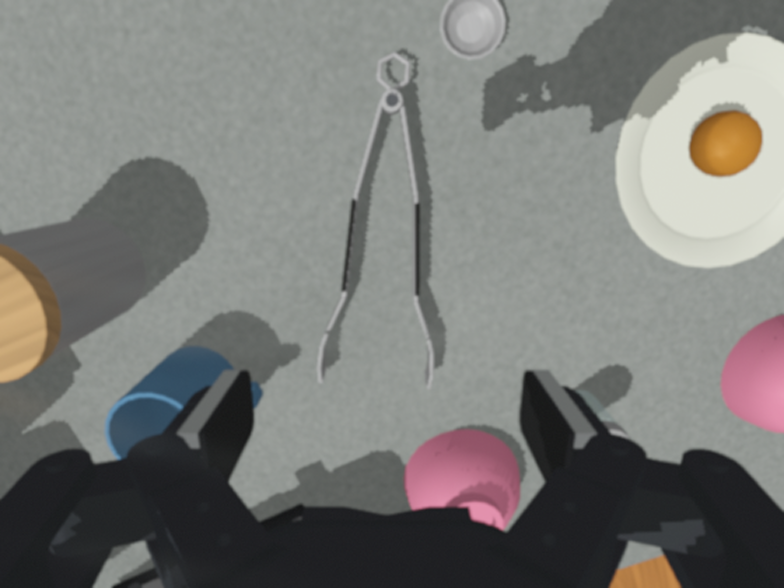

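The tongs show clearly in this 1.4× picture: hinge (391,100), sleeves (354,200)–(346,290) and (416,205)–(418,295), jaw ends (321,380) and (430,385). Only the mug (180,400) is nearby.

```bash
python3 - <<'E'
from h import *
p,T=wrist()
im=np.array(p["image"]);g=cv2.cvtColor(im,cv2.COLOR_RGB2GRAY)
# sleeves: darkest blobs
m=((g<55)).astype(np.uint8);m[:125]=0;m[225:]=0;m[:,:230]=0;m[:,320:]=0
n,lab,st,ce=cv2.connectedComponentsWithStats(m,connectivity=8)
C=[]
for i in range(1,n):
    if st[i][4]>40:
        ys,xs=np.where(lab==i);print(st[i],ce[i]); 
        e=[(xs[ys==y].mean(),y) for y in(ys.min(),ys.max())]
        w=[at(p,q,22,T) for q in (*e,ce[i])];print(np.round(w,1));C.append(w)
H=at(p,(391/1.4,100/1.4),30,T);J=[at(p,(321/1.4,380/1.4),28,T),at(p,(430/1.4,385/1.4),28,T)]
S=(C[0][2]+C[1][2])/2;Jm=(J[0]+J[1])/2
print("hinge",H,"jaw",J,"gap",np.linalg.norm(J[0]-J[1]),"S",S,"Jm",Jm)
for a,b in((H,Jm),(H,S)):print(np.linalg.norm((b-a)[:2]),np.degrees(np.arctan2(*(b-a)[1::-1])))
u=(Jm-H)[:2]/np.linalg.norm((Jm-H)[:2]);O=H[:2]+120*u;print("origin",O)
rel([*O,120],np.degrees(np.arctan2(u[1],u[0]))+90)
E
```

```text
[297 147   1  63  63] [297. 178.]
[[ 512.2 -252.5   22. ]
 [ 583.  -278.7   22. ]
 [ 546.7 -265.3   22. ]]Traceback (most recent call last):
  File "<stdin>", line 14, in <module>
IndexError: list index out of range
```

```bash
python3 - <<'E'
from h import *
p,T=wrist()
im=np.array(p["image"]);g=cv2.cvtColor(im,cv2.COLOR_RGB2GRAY)
def side(c0,c1):
    R=[]
    for y in range(147,206):
        row=g[y,c0:c1].astype(int);R.append((c0+np.argmin(row)+0.,y))
    R=np.array(R);k=np.polyfit(R[:,1],R[:,0],1);print("fit",k,np.std(R[:,0]-np.polyval(k,R[:,1])))
    return at(p,(np.polyval(k,176.5),176.5),24,T)
L=side(242,258);R_=side(290,304)
print(L,R_,np.linalg.norm(L-R_))
H=at(p,(391/1.4,100/1.4),30,T);J=[at(p,(321/1.4,380/1.4),28,T),at(p,(430/1.4,385/1.4),28,T)]
S=(L+R_)/2;Jm=(J[0]+J[1])/2
print("hinge",H,"jawgap",np.linalg.norm(J[0]-J[1]),"S",S,"Jm",Jm)
for a,b in((H,Jm),(H,S)):print(np.linalg.norm((b-a)[:2]),np.degrees(np.arctan2(*(b-a)[1::-1])))
u=(Jm-H)[:2]/np.linalg.norm((Jm-H)[:2]);O=H[:2]+120*u;print("origin",O)
rel([*O,120],np.degrees(np.arctan2(u[1],u[0]))+90)
E
```

```text
fit [-1.15721800e-01  2.68400935e+02] 0.28531989654156825
fit [-9.29281122e-03  2.98737230e+02] 0.25750673923235873
[ 523.16375713 -319.20456112   24.        ] [ 544.49751866 -264.69139423   24.        ] 58.53900191652772
hinge [ 428.07524155 -242.35213022   30.        ] jawgap 100.63621375569575 S [ 533.8306379  -291.94797767   24.        ] Jm [ 648.70253671 -343.14033272   28.        ]
242.55858082574963 -24.552135407128418
116.8073282865934 -25.125052545009297
origin [ 537.22526761 -292.21465934]
shift m [-0.0014  0.0025  0.169 ] tool-x dir deg 68.54
turn 3.09
```

```bash
python3 -m jog '[[-0.001,0.002,0.04,1.5,100],[-0.001,0.002,0.08,3.2,100],[-0.001,0.002,0.12,3.2,100],[-0.001,0.002,0.16,3.2,100],[-0.001,0.002,0.19,3.2,100],[-0.001,0.002,0.21,3.2,100],[-0.001,0.002,0.22,3.2,100],[-0.001,0.002,0.22,3.2,100]]'
python3 - <<'E'
from h import *
p,T=wrist();save(p,"w7.png",None,1.4);rel([536.5,-292.5,26],65.3);print(tcp()[:3,3])
E
```

```text
time: 12.8
tool_pos: [536.0, -290.8, 67.5]
tcp_rot: [-179.8, 0.0, 65.4]
ft_force: [-0.4, 1.1, -0.5]
finger_gap: 85.0
shift m [-0.0011  0.0001  0.0432] tool-x dir deg 65.35
turn 0.05
[ 536.92873561 -291.46652165   69.18958991]
```

View pics/w7.png

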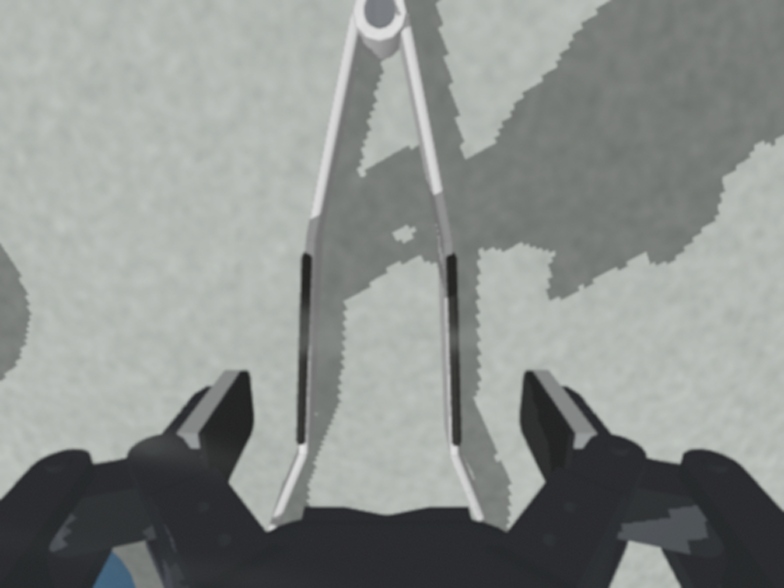

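Both sleeves lie between the fingers: centre column about 380 against 387, so I shift −2 mm in x. Going down and checking for contact.

```bash
python3 -m jog '[[-0.002,0,0.02,0,100],[-0.002,0,0.032,0,100],[-0.002,0,0.041,0,100],[-0.002,0,0.041,0,100],[-0.002,0,0.041,0,100]]' 20
python3 - <<'E'
from h import *
print([np.round(r.sense()["tool_pos"],1) for _ in range(1)],r.sense()["ft_force"])
E
```

```text
time: 13.35
tool_pos: [536.2, -293.3, 28.6]
tcp_rot: [-179.9, 0.0, 65.4]
ft_force: [1.1, 0.3, 0.7]
finger_gap: 85.5
[array([ 536.2, -293.3,   28.6])] [1.14384235 0.32677182 0.67469636]
```

```bash
python3 -m jog '[[0,0,0.002,0,80],[0,0,0.002,0,72],[0,0,0.002,0,66],[0,0,0.002,0,62],[0,0,0.002,0,62],[0,0,0.002,0,62]]' 20
python3 -m jog '[[0,0,-0.01,0,61],[0,0,-0.03,0,61],[0,0,-0.06,0,61],[0,0,-0.09,0,61],[0,0,-0.09,0,61]]' 20
python3 - <<'E'
from h import *
print(tcp()[:3,3],r.sense()["finger_gap"],r.sense()["ft_force"])
p,T=wrist();save(p,"w8.png",None,1.4)
for l in("tongs","jaws","sleeves"):
    d=r.search_frame(r.snapshot("scene"),l)[:1];print(l,d)
E
```

```text
time: 13.95
tool_pos: [537.7, -294.3, 29.1]
tcp_rot: [179.9, 0.1, 65.4]
ft_force: [-2.0, 1.0, 10.7]
finger_gap: 53.2
time: 14.45
tool_pos: [540.5, -296.0, 125.5]
tcp_rot: [179.4, 0.1, 65.4]
ft_force: [0.8, -0.1, -0.5]
finger_gap: 52.3
[ 540.53041986 -296.00371038  125.49574194] 52.265138167533046 [ 0.83917703 -0.13128413 -0.47335213]
tongs [{'bbox': [138.0, 160.0, 214.8, 222.5], 'conf': 0.8}]
jaws [{'bbox': [135.7, 161.2, 212.7, 220.9], 'conf': 0.57}]
sleeves [{'bbox': [137.0, 160.5, 213.9, 218.8], 'conf': 0.77}]
```

View pics/w8.png

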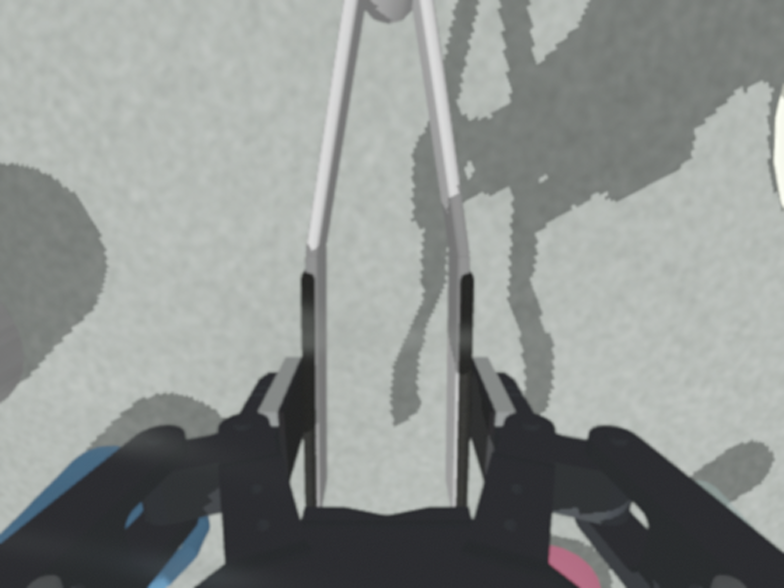

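Tongs held level and centred between the pads. The tips met the worktop at TCP ≈ 29, so the underside is about 29 mm below the TCP. I'll compute the transfer and check the tilt.

```bash
python3 - <<'E'
from h import *
p=r.snapshot("wrist");Tc=np.array(p["tool_from_camera"])
print(proj(p,[[0,-111.5,29],[0,-120,-1],[0,-111.5,-1],[26,-40,2],[-26,-40,2]],Tc)*1.4)
rel([454,8.5,200],90)
E
```

```text
[[383.1698834   25.29749889]
 [382.43532403 -51.92316457]
 [382.44518149 -10.75436151]
 [477.08568051 285.87074017]
 [288.30324915 285.65594391]]
shift m [ 0.24   -0.2013 -0.0825] tool-x dir deg 65.35
turn -24.65
```

```bash
python3 -m jog '[[0,0,-0.03,0,61],[0.02,-0.02,-0.06,-2,61],[0.05,-0.04,-0.08,-5,61],[0.08,-0.07,-0.082,-8,61],[0.11,-0.09,-0.082,-11,61],[0.14,-0.12,-0.082,-14,61],[0.17,-0.145,-0.082,-17,61],[0.2,-0.17,-0.082,-20,61]]' 20
python3 - <<'E'
from h import *
rel([456,8.5,200],90)
E
```

```text
time: 15.65
tool_pos: [464.8, -39.5, 199.0]
tcp_rot: [-179.9, 0.0, 85.5]
ft_force: [1.5, 1.0, -1.0]
finger_gap: 52.0
shift m [ 0.0472 -0.0125 -0.001 ] tool-x dir deg 85.46
turn -4.54
```

```bash
python3 -m jog '[[0.03,-0.008,0,-2.5,61],[0.047,-0.012,0,-4.5,61],[0.047,-0.012,0.04,-4.5,61],[0.047,-0.012,0.08,-4.5,61],[0.047,-0.012,0.095,-4.5,61],[0.047,-0.012,0.095,-4.5,61],[0.047,-0.012,0.095,-4.5,61]]' 20
python3 - <<'E'
from h import *
X=tcp();print(X[:3,3],r.sense()["finger_gap"]);rel([456,8.5,49],90)
s=r.snapshot("scene");t=r.snapshot("top")
z0=X[2,3]-29
for n,q in(("scene",s),("top",t)):
    for l,z in(("jaws",z0+15),("roll",5),("tongs_left",z0+15),("plate",0)):
        for d in r.pinpoint(q,l)[:2]: print(n,l,round(d["conf"],2),d["uv"],np.round(at(q,d["uv"],z),1))
im=[]
for q,c in((s,(190,160,330,270)),(t,(210,140,350,250))):
    a=np.array(q["image"])[:,:,::-1].copy()
    im.append(cv2.resize(a[c[1]:c[3],c[0]:c[2]],None,fx=5,fy=5,interpolation=cv2.INTER_CUBIC)[:, :])
    print(proj(q,[[558,8.5,25],[560,8.5,z0+15],[336+0,8.5,z0+15]]))
cv2.imwrite("pics/st.png",cv2.resize(np.vstack(im),None,fx=.54,fy=.54))
E
```

```text
time: 16.35
tool_pos: [456.4, 8.3, 104.2]
tcp_rot: [-179.9, 0.0, 90.0]
ft_force: [1.1, 0.7, -0.3]
finger_gap: 52.1
[456.37329305   8.26437613 104.15494731] 52.10332812330061
shift m [ 0.0002 -0.0003  0.0552] tool-x dir deg 89.96
turn -0.04
scene jaws 0.81 [276.0, 220.4] [575.1   5.7  90.2]
scene roll 0.85 [275.2, 237.6] [571.    2.2   5. ]
scene roll 0.75 [375.9, 264.6] [584.7 301.5   5. ]
scene tongs_left 0.56 [286.1, 193.1] [468.5   5.5  90.2]
scene tongs_left 0.44 [109.7, 208.9] [ 666.8 -464.    90.2]
scene plate 0.87 [274.7, 238.9] [572.3   1.    0. ]
top jaws 0.52 [273.1, 205.0] [560.6  14.6  90.2]
top roll 0.64 [274.4, 208.1] [559.2  10.6   5. ]
top plate 0.72 [275.1, 203.6] [574.7   8.8   0. ]
[[278.54988614 230.4630751 ]
 [278.47492165 216.59462584]
 [298.53235985 162.48901266]]
[[275.04629239 207.91172038]
 [275.07478062 205.24739866]
 [273.00305248 278.92403031]]
```

View pics/st.png

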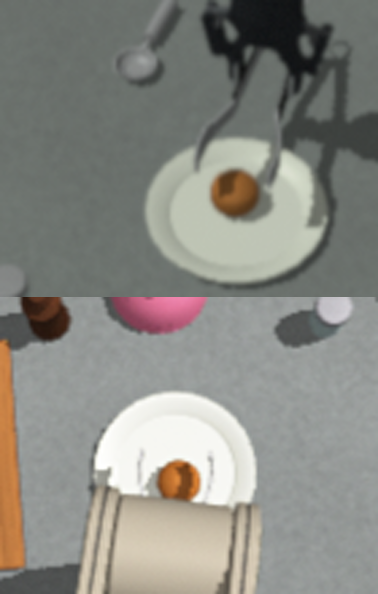

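```bash
python3 - <<'E'
from h import *
def roll(im,box):
    h=cv2.cvtColor(im,cv2.COLOR_RGB2HSV);m=((h[:,:,0]<22)&(h[:,:,1]>120)&(h[:,:,2]>40)).astype(np.uint8)
    M=np.zeros_like(m);a,b,c,d=box;M[b:d,a:c]=m[b:d,a:c]
    n,l,s,ce=cv2.connectedComponentsWithStats(M);i=1+np.argmax(s[1:,4]);print(s[i]);x,y,w,hh,_=s[i]
    return ce[i],(x+w/2-.5,y+hh/2-.5)
w=cv2.imread("pics/w5.png")[:,:,::-1].copy()
p=r.snapshot("wrist");A=np.eye(4);A[:3,:3]=Rn.from_euler('xyz',[-180,0.05,68.25],degrees=True).as_matrix();A[:3,3]=[551.5,29.7,289.1]
for q in roll(w,(200,130,320,240)):print("w5",at(p,q,24,A@np.array(p["tool_from_camera"])))
for n,b in(("top",(255,190,300,225)),("scene",(255,215,300,250))):
    s=r.snapshot(n)
    for q in roll(np.array(s["image"]),b):print(n,at(s,q,24))
E
```

```text
[ 238  167   42   42 1393]
w5 [556.74303256   6.8591252   24.        ]
w5 [556.75146231   6.79063252  24.        ]
[269 201  15  14 176]
top [558.56621779   5.85042264  24.        ]
top [559.51984673   5.45378334  24.        ]
[269 224  16  16 206]
scene [561.25299469   3.39533674  24.        ]
scene [562.55779212   3.63852925  24.        ]
```

The roll is at about (558.5, 5.5), so I shift −2.5 mm across and lower with the jaws open around it.

```bash
python3 -m jog '[[-0.0025,0,0.0,0,61],[-0.0025,0,0.02,0,61],[-0.0025,0,0.035,0,61],[-0.0025,0,0.045,0,61],[-0.0025,0,0.053,0,61],[-0.0025,0,0.054,0,61],[-0.0025,0,0.054,0,61]]' 20
```

```text
time: 17.7
tool_pos: [456.4, 5.7, 50.1]
tcp_rot: [-179.9, 0.0, 90.0]
ft_force: [0.0, -0.9, -1.0]
finger_gap: 52.3
```

No contact force. Closing gently and watching the gap.

```bash
python3 -m jog '[[0,0,0,0,57],[0,0,0,0,54],[0,0,0,0,51],[0,0,0,0,49],[0,0,0,0,47],[0,0,0,0,45],[0,0,0,0,43],[0,0,0,0,43]]' 20
```

```text
time: 18.5
tool_pos: [456.5, 5.7, 50.2]
tcp_rot: [-179.9, 0.0, 90.0]
ft_force: [-0.1, -0.7, -1.4]
finger_gap: 38.5
```

```bash
python3 -m jog '[[0,0,0,0,40],[0,0,0,0,38],[0,0,0,0,38],[0,0,0,0,38]]' 25
python3 - <<'E'
from h import *
for n in("scene","top"):
    q=r.snapshot(n)
    for l in("jaws","roll"):
        for d in r.pinpoint(q,l)[:1]:print(n,l,round(d["conf"],2),d["uv"],np.round(at(q,d["uv"],30 if l=="jaws" else 5),1))
E
```

```text
time: 18.9
tool_pos: [456.5, 5.7, 50.2]
tcp_rot: [-179.9, 0.0, 90.0]
ft_force: [-0.8, 0.0, -1.5]
finger_gap: 38.2
scene jaws 0.51 [120.9, 177.6] [ 496.2 -528.2   30. ]
scene roll 0.77 [279.5, 236.1] [562.2  12.7   5. ]
top jaws 0.5 [274.7, 208.8] [554.6   9.5  30. ]
top roll 0.49 [272.8, 211.2] [548.9  15.6   5. ]
```

The gap stalls at 38 mm, matching the 54 mm roll. Lifting slowly at 30 N (about 12 N on the roll).

```bash
python3 -m jog '[[0,0,0,0,38],[0,0,-0.003,0,38],[0,0,-0.008,0,38],[0,0,-0.016,0,38],[0,0,-0.026,0,38],[0,0,-0.036,0,38],[0,0,-0.04,0,38],[0,0,-0.04,0,38]]' 30
cat > c.py <<'E'
from h import *
s=r.sense();print(s["tool_pos"],s["finger_gap"],s["ft_force"])
rays=[]
for n,b in(("top",(255,170,310,240)),("scene",(240,150,320,260))):
    q=r.snapshot(n);im=np.array(q["image"]);h=cv2.cvtColor(im,cv2.COLOR_RGB2HSV)
    m=((h[:,:,0]<22)&(h[:,:,1]>120)&(h[:,:,2]>40)).astype(np.uint8);M=np.zeros_like(m);a,bb,c,d=b;M[bb:d,a:c]=m[bb:d,a:c]
    k,l,st,ce=cv2.connectedComponentsWithStats(M);i=1+np.argmax(st[1:,4]);print(n,st[i],ce[i]);rays.append(ray(q,ce[i]))
A=[];B=[]
for o,d in rays:
    d=d/np.linalg.norm(d);P=np.eye(3)-np.outer(d,d);A.append(P);B.append(P@o)
X=np.linalg.lstsq(np.vstack(A),np.hstack(B),rcond=None);print("roll centre",X[0],X[1])
E
python3 c.py
```

```text
time: 20.0
tool_pos: [457.4, 5.6, 91.4]
tcp_rot: [179.9, 0.0, 90.0]
ft_force: [-0.3, 0.0, -1.4]
finger_gap: 38.3
[457.42439629   5.64515804  91.43910417] 38.272461538336835 [-0.25302751  0.01311255 -1.41661747]
top [268 199  16  16 200] [275.29  206.495]
scene [269 215  16  16 203] [276.25123153 222.22167488]
roll centre [559.55862221   4.96714305  63.27606777] [16.83075374]
```

The roll is up with the tongs: its centre is at z ≈ 63. Continuing to about 15 cm.

```bash
python3 -m jog '[[0,0,-0.01,0,38],[0,0,-0.03,0,38],[0,0,-0.05,0,38],[0,0,-0.07,0,38],[0,0,-0.09,0,38],[0,0,-0.1,0,38],[0,0,-0.105,0,38],[0,0,-0.105,0,38]]' 30
python3 -m jog '[[0,0,0,0,38],[0,0,0,0,38],[0,0,0,0,38],[0,0,0,0,38],[0,0,0,0,38]]' 30
python3 c.py; python3 - <<'E'
from h import *
for n in("top","scene"):
    q=r.snapshot(n)
    for l,z in(("bowl",18),("plate",0)):
        for d in r.pinpoint(q,l)[:3]:print(n,l,round(d["conf"],2),np.round(at(q,d["uv"],z),1))
E
```

```text
time: 20.9
tool_pos: [456.8, 5.7, 195.4]
tcp_rot: [-180.0, 0.0, 90.0]
ft_force: [1.1, -0.4, -1.8]
finger_gap: 38.5
time: 21.4
tool_pos: [456.7, 5.8, 195.2]
tcp_rot: [-179.9, 0.0, 90.0]
ft_force: [0.6, 0.3, -2.0]
finger_gap: 37.6
[456.67663988   5.76315408 195.17332883] 37.56692525194719 [ 0.56015408  0.29922565 -2.02600667]
top [267 195  18  17 230] [275.36521739 202.90869565]
scene [268 190  18  17 238] [276.39915966 197.62184874]
roll centre [559.48080233   5.00119405 168.09274945] [15.25682547]
top bowl 0.83 [582.5 307.3  18. ]
top bowl 0.74 [297.1 285.6  18. ]
top bowl 0.67 [ 230.4 -267.7   18. ]
top plate 0.67 [563.   10.8   0. ]
scene bowl 0.89 [566.3 301.7  18. ]
scene bowl 0.86 [ 816.7 -298.1   18. ]
scene bowl 0.71 [816.5  35.2  18. ]
scene plate 0.63 [570.7  11.8   0. ]
scene plate 0.21 [ 461.9 -540.6    0. ]
```

The roll's centre is at z ≈ 168 mm (underside ≈ 148 mm) and steady in the tongs. The bowl is on the board and the plate is in place, so I'm handing in.

```bash
python3 -c "
from bench import r
print(r.hand_in());print(r.sense()['finger_gap'],r.sense()['tool_pos'])"
```

```text
the job is handed in; nothing more can be done
None
the job is handed in; nothing more can be done
```

I handed the job in at about 21.5 s of robot time, with the roll held up in the tongs and the bowl standing upside down on the chopping board. The simulator gives no verdict.

- **Roll:** the top and scene cameras put its centre at about (559, 5, 168) mm, so its underside is roughly 148 mm above the worktop. It rose with the tongs through the whole lift.
- **Grip:** the fingers stalled at about 38 mm, which fits the 54 mm roll between the jaws. At 30 N grip I estimate about 12 N on the roll, well under the 40 N limit; I had no direct reading of the jaw force.
- **Bowl:** it measured about (566–583, 302–307) mm against the board centre (577, 302), well inside the limits. Its tilt was not measured; it looked level in the picture taken after the release.
- **Plate:** the last readings were (563–571, 11–12) mm against (569, 10) at the start, so it has not moved within measuring error.

**Checks that disagreed:**
- The networks' positions for the same thing differed by up to about 15 mm between cameras, so I relied on circle, colour and edge fits instead.
- The two camera rays to the roll miss each other by a few millimetres.
- The fingertips pressed the worktop at about 11 N while closing on the tongs, because they swing forward further than I assumed.
- My 12 pictures were used up before the jaws closed, so the grasp on the roll was checked only by numbers. I did not re-measure the other things on the worktop at the end.

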